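Slip a slide holder under the stage clip

ROBOT

A 6-joint arm with a two-finger parallel gripper is mounted at the origin on the work surface. World frame = base frame: x ahead of the robot, y to its left, z up, the work surface at z = 0. Lengths are in m, angles in degrees, forces in N, time in s.
With the tool pointing down it reaches from about 0.4 to 0.825 m from the base axis. Payload 7 kg.
Tool frame: the origin (TCP) lies where the fingers leave the gripper's body, on its centre line; the fingertips stand 73 mm ahead of it and the grasp point (between the pads) lies r.pinch_z ahead of it (r.pinch_z is the distance from the TCP to the grasp point, in m); z points along the fingers, y is the line along which they close (so a half turn about z gives the same grasp; the last joint's range is limited). The gripper opens to 85 mm and grips with 20 to 120 N. Pads are 22 mm wide; open, the fingers measure 114 mm over their backs; the gripper's body (76 mm by 85 mm) begins 54 mm behind the grasp point. The pads swing forward as they close: fully open they stand 13 mm farther back than shut.
Start: joints at [83.6, 20.546, 0.682, 0, -70.136, -16.507], TCP at [0.263, 0.622, 0.304] pointing down, gripper open.
Joint ranges: [-176.03, 176.03], [-82.01, 121.73], [-58.28, 71.71], [-173.87, 95.51], [-174.79, -0.11], [-173.66, 173.66]. Speed limits (degrees/s): [136.94, 136.94, 172.46, 180, 180, 180].

INTERFACE

Orientations are given as [roll, pitch, yaw] about the fixed x, y, z axes, in that order (R = Rz(yaw) Ry(pitch) Rx(roll)).
In Python, from bench import r, fingers, kinematics, imaging, order gives the robot as it stands. Calls block until the motion is done:
- r.goto(position, orientation): joint-space move of the TCP to a pose.
- r.move_straight(position, velocity=0.15, attitude=None): straight line of the TCP; attitude=None keeps the orientation; velocity is the mean speed in m/s.
- r.set_joints(angles): joint-space move.
- fingers.gripper_open() and fingers.close(force=None): open the fingers fully, or close them until they stop; force is the grip in N (None keeps the last).
- r.hold(seconds).
- kinematics.solve_ik(position, orientation): joint angles nearest the present ones, or None.
- imaging.capture(name): name is "side" or "top"; returns (picture, depth): 420x560x3 uint8, red, green, blue; 420x560 float32, m along the optical axis (not along the pixel's ray), 0 where there is no reading.
- imaging.camera_model(name): a dict with "fx", "fy", "cx", "cy" (pixels), "camera_from_world" (4x4, takes a point from world to camera coordinates). Camera axes: x right, y up, looking along -z (the intrinsics and any distortion apply to the point x, -y, -z); pixel columns grow to the right and rows downward; lengths in m; the calibration is good to about 2 mm. A picture is of the moment at which its call begins. camera_model takes no time and is no camera call.
A pose or a line that the arm cannot do raises r.IKError and nothing moves.
- order.sign_off(): hands the job in; it is judged then, once.
Readings, each from a call of its own:
- r.read_time(): time.
- r.read_q(): joint angles.
- r.read_qvel(): joint speeds.
- r.read_joint_torque(): joint torques, N m.
- r.read_eef_pos(): TCP position.
- r.read_tcp_rot(): TCP orientation.
- r.read_force(): force on the tool from outside, world axes, zero at the start.
- r.read_torque(): the same for the moment, N m.
- r.read_gripper_width(): finger opening in m.
- r.read_finger_force(): force on a finger pad.
Only numpy, scipy, OpenCV 4.12 (cv2) and the standard library are available. Lean on these libraries where they do the work, as an engineer would, in place of code of your own. Each camera call takes 0.05 s, during which the arm holds its last target. There are 200 camera calls.

TASK

On the microscope's light stage, load the slide holder that lies in front of the spring clip: with one fingertip press the clip's tail pad down and keep it down while the other fingertip pushes the holder's near long edge, until the holder is square and fully home against the back stop; then let the clip close on the bare middle of the slide, between the two cover glasses, and take the hand away. The holder is only pushed along the stage, never picked up, and everything else stays where it is.

Things in the scene. Friction and masses are not known exactly. Their poses are not given: they have to be found in the camera images.
- stage: Light stage of a stereo microscope, fixed: cream box 200 (its x) x 240 (its y) x 40 mm high, a round frosted glass plate let in flush. Origin at the centre of its underside, flat top at z 40; +x points from its front to its rear. On top: a back stop (aluminium strip 70 mm long in y, 5 high, near face at stage x +27, 4 thick) and behind it the clip's hinge, 30 mm wide, 12 high, x +30 to +40, y 0.
- clip (a joint): Opening of the spring clip, rad: 0 closed, toe down on the stage; 0.60 fully open (stop). A steel rocker strip: pressing its tail, behind the hinge, down raises the toe in front; let go, it springs shut. Closed it blocks the holder; above 0.45 the holder passes under the toe; shut on the holder it reads about 0.37. Fully open takes about 8 N at the middle of the tail pad, less farther back.
- clip_tail (a point): Centre of the top of the clip's tail pad, moving with the clip. The pad is flat polished steel, slippery, 33 mm long (stage x) by 20 wide (y). Clip closed: it rises to the rear at 0.60 rad, centre at stage x +58, 17 mm above the stage top. Fully pressed: level, 2.5 mm above the stage top, stage x +43 to +76, and a fingertip can slide along it.
- clip_toe (a point): Underside of the clip's rolled toe, 10 mm wide in y, moving with the clip: on the stage top at stage x +18 when closed (its near face at +17), about 11 mm above the top when fully open. Opening, it swings out to stage x +15.
- home (a point): Point on the stage top (stage x = +12 mm, y = 0) where the centre of the holder's underside lies when it is fully home against the back stop; its axes are those of the stage.
- holder: Slide holder to load, loose on the stage in front of the clip, clear of it, a little askew: black aluminium tray 30 (its x) x 80 (its y) x 7 mm thick, 40 to 80 g, a pale glass slide flush in its top with two square 18 mm cover glasses centred 24 mm either side of the middle, bare between. A long edge faces the clip. Origin at the centre of its underside.
- spare_holder: A second slide holder of the same kind (30 x 80 x 7 mm) lying on the bench beside the stage; leave it. Origin at the centre of its underside.
- tube: Small capped tube, 19 mm across, 50 mm tall, standing on a rear corner of the stage; leave it. Origin at the centre of its underside.
- dish: Small round covered glass dish, 41 mm across, 13 mm high, on the stage to one side; leave it. Origin at the centre of its underside.
- vial_a: Fly vial with a black cap, 27 mm across, 105 mm tall, standing on the bench; leave it. Origin at the centre of its underside.
- vial_b: Fly vial with a pale plug, 27 mm across, 105 mm tall, standing on the bench; leave it. Origin at the centre of its underside.
- brush: Fine brush with a red handle, 160 mm long, 6 mm thick, lying on the bench along its x; leave it. Origin near its middle, on the underside.
- forceps: Steel forceps 118 mm long, 8 mm high, lying on the bench along their x; leave them. Origin near the middle, on the underside.
- jar: Amber glass jar with a black lid, 52 mm across, 68 mm tall, standing on the bench; leave it. Origin at the centre of its underside.
Things that resemble listed ones, but are neither listed nor needed, are in the scene too. Leave any blue or pink look-alike of the holder alone.

How it is judged (in metres and radians):
On the way, in this order (a step that is already met when the one before it is completed fails the run):
1. the clip is held fully down by a fingertip before the holder goes under it (value of joint clip above 0.42 rad and contact force between the fingers and stage above 0.5 N and x of holder in the frame of home below -0.006 m), for 0.1 s.
2. with the clip still held down, the other fingertip pushes the holder home against the back stop (value of joint clip above 0.42 rad and contact force between the fingers and stage above 0.5 N and contact force between the fingers and holder above 0.2 N and x of holder in the frame of home between -0.003 and 0.003 m), for 0.05 s.
At the end, for the whole second after the job is handed in: The holder lies flat on the stage within 3 mm of fully home against the back stop, within 0.06 rad of square and 11 mm of centred on the clip in y, at rest, and the released clip bears on it (clip joint between 0.28 and 0.45 rad) (x of holder in the frame of home between -0.003 and 0.003 m and y of holder in the frame of home between -0.011 and 0.011 m and z of holder in the frame of home below 0.002 m and angle between the x axis of holder and the x axis of stage, either way round below 0.06 rad and value of joint clip between 0.28 and 0.45 rad and linear speed of holder below 0.01 m/s); the robot touches nothing.
It fails at once if the holder is lifted or tipped off the stage (z of holder in the frame of home above 0.005 m or angle between holder's own z axis and vertical above 0.15 rad).
It fails at once if another thing is moved more than 20 mm or knocked over (distance of any of spare_holder, tube, dish, vial_a, vial_b, brush, forceps, jar from where it was at the start of the episode above 0.02 m or angle between any of spare_holder, tube, dish, vial_a, vial_b, forceps, jar's own z axis and vertical above 0.5 rad).
It also fails if it takes over 54 s, if anything falls off the work surface, if the arm or the gripper's body presses on something with over 40 N, if the wrist force passes 120 N, or if a joint passes its speed limit or range.

## Working session

There is one attempt and no reset: what is moved stays moved. The work goes in short steps, each a Python script; the robot and the scene stay as the last script left them, time stands still between calls to the robot, and variables do not carry over. Pictures are saved under pics/ and viewed, at most 10 in all, crops included, and the job is handed in when it is done.

```bash
ls; mkdir -p pics; python3 - <<'E'
from bench import r, fingers, kinematics, imaging, order
import cv2,numpy as np
for n in("top","side"):
    p,d=imaging.capture(n); cv2.imwrite(f"pics/{n}0.png",p[:,:,::-1]); np.save(f"pics/{n}0.npy",d)
    m=imaging.camera_model(n); print(n,{k:(np.round(v,4).tolist() if not isinstance(v,str) else v) for k,v in m.items()})
print(r.pinch_z,r.read_gripper_width(),r.read_tcp_rot(),r.read_time())
E
```

```text
pics
top {'fx': 507.9696, 'fy': 507.9696, 'cx': 276.3907, 'cy': 214.1152, 'camera_from_world': [[0.0184, -0.9997, 0.0156, -0.0189], [0.9948, 0.0199, 0.0998, -0.5653], [-0.1001, 0.0136, 0.9949, -1.2994], [0.0, 0.0, 0.0, 1.0]]}
side {'fx': 510.7381, 'fy': 510.7381, 'cx': 282.8571, 'cy': 209.824, 'camera_from_world': [[0.9976, -0.0684, 0.0146, -0.5834], [0.0309, 0.6186, 0.7851, -0.0678], [-0.0627, -0.7827, 0.6192, -1.4363], [0.0, 0.0, 0.0, 1.0]]}
0.0539 0.08520324680943506 [ 1.79913873e+02 -7.73049233e-03 -2.29115818e+01] 0.1
```

View pics/top0.png

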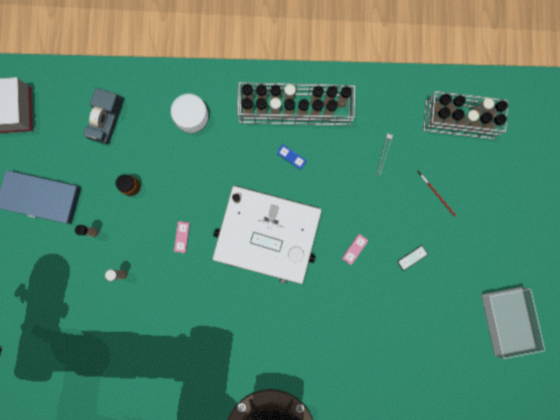

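View pics/side0.png

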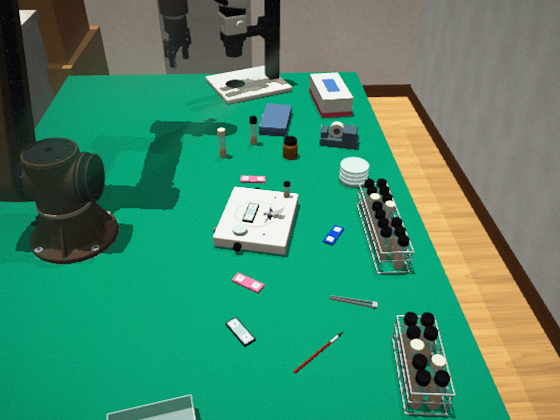

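The top view shows the stage around pixel (267,235), rotated about -13°. The holder is near (266,241), the clip near (272,214), the tube at (236,198) and the dish at (296,255). I'll enlarge both views.

```bash
python3 - <<'E'
import cv2
a=cv2.imread("pics/top0.png")[180:290,205:325]; cv2.imwrite("pics/top0c.png",cv2.resize(a,None,fx=5.4,fy=5.4,interpolation=cv2.INTER_CUBIC))
a=cv2.imread("pics/side0.png")[175:260,205:310]; cv2.imwrite("pics/side0c.png",cv2.resize(a,None,fx=7,fy=7,interpolation=cv2.INTER_CUBIC))
E
```

```text
(no output)
```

View pics/top0c.png

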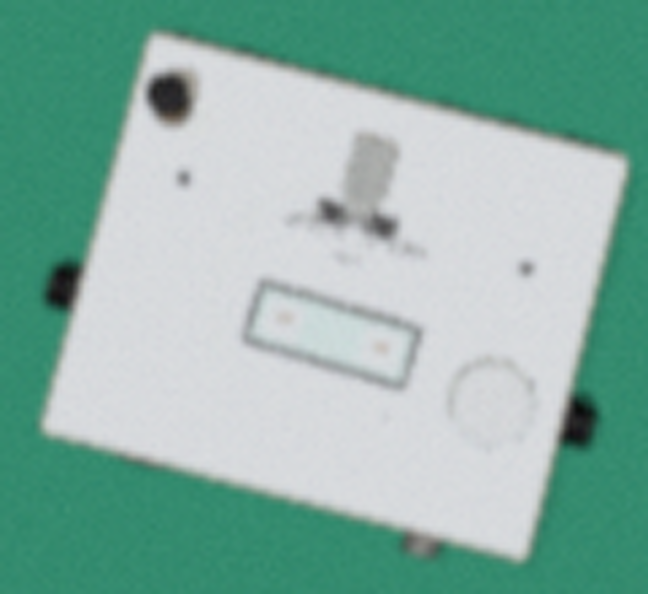

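View pics/side0c.png

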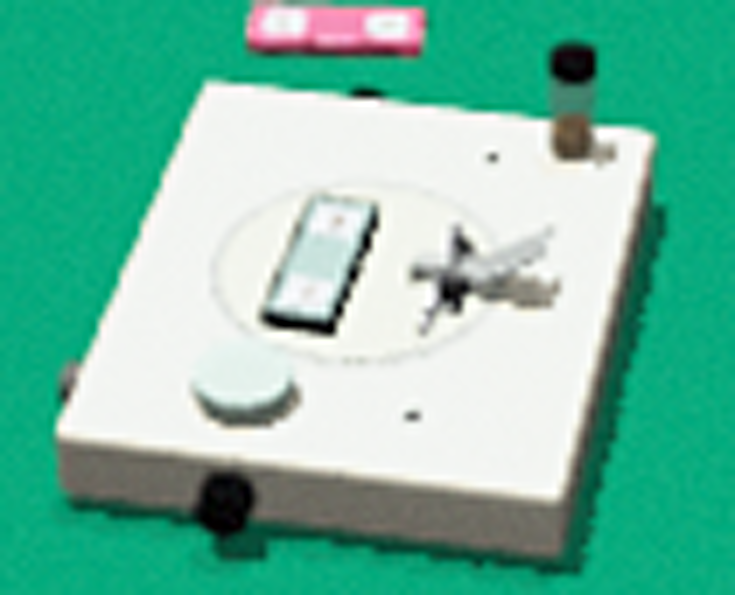

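The enlarged crops give these pixels (crop scale 5.4, offset 205,180):
- **Stage corners:** (152,34), (628,157), (526,558), (43,432).
- **Holder corners:** (265,281), (421,328), (404,386), (245,342).
- **Clip tail:** about (372,165).

Next I'll compute the poses and check which gripper commands are documented.

Holder centre is at stage (-19.5, -3.3) mm, about 1.5–2.5° askew. The gripper can only open fully (85 mm) or close.

Plan:
1. Open-handed, press the tail with the rear finger.
2. Push the holder forward with the front finger while the rear finger slides back along the pad.
3. Close onto the holder until it stops home, then open and lift.

First I'll move above the stage.

```bash
cat >> h.py <<'E'
from scipy.spatial.transform import Rotation as Ro
C=np.array([.51245,.01512,.040]);A=-13.54;TILT=1.0;D=.073;W=.0852;PSI=None
SR=Ro.from_euler('z',A,degrees=True)
def pose(xf,h,y=-2.,psi=76.46,d=D,w=W):
    """xf: stage x (mm) of the front finger's inner face, h: rear tip height above the stage top (mm)"""
    t=np.radians(TILT)
    R=SR*Ro.from_euler('y',-TILT,degrees=True)*SR.inv()*Ro.from_euler('xyz',[180,0,psi],degrees=True)
    mid=np.array([xf/1000+w/2*np.cos(t),y/1000,h/1000-w/2*np.sin(t)])
    p=C+SR.apply(mid)-d*R.as_matrix()[:,2]
    return p.tolist(),R.as_euler('xyz',degrees=True).tolist()
E
python3 - <<'E'
from h import *
for psi in(76.46,-103.54):
    for h in(60,20):
        p,o=pose(-41,h,psi=psi);print(psi,h,np.round(p,4),np.round(o,2),kinematics.solve_ik(p,o))
E
```

```text
76.46 60 [0.5123 0.0131 0.1722] [179.     0.    76.46] [ 23.82634664  12.31850694 -30.60268338   0.83963821 -46.28708185
 142.057613  ]
76.46 20 [0.5123 0.0131 0.1322] [179.     0.    76.46] [ 23.82576242  15.49880356 -33.08930524   0.93218151 -40.62083154
 141.93086249]
-103.54 60 [0.5123 0.0131 0.1722] [-179.      0.   -103.54] [ 23.82634664  12.31850694 -30.60268338   0.83963821 -46.28708185
 -37.942387  ]
-103.54 20 [0.5123 0.0131 0.1322] [-179.      0.   -103.54] [ 23.82576242  15.49880356 -33.08930524   0.93218151 -40.62083154
 -38.06913751]
```

```bash
sed -i 's/psi=76.46/psi=-103.54/' h.py; python3 - <<'E'
from h import *
p,o=pose(-41,120);r.goto(p,o)
p,o=pose(-41,32);r.move_straight(p,.15)
print(r.read_eef_pos(),p,r.read_tcp_rot(),r.read_force(),r.read_time(),r.read_gripper_width())
a,d=imaging.capture("side");np.save("pics/s1.npy",d)
cv2.imwrite("pics/s1.png",cv2.resize(a[150:260,205:315,::-1],None,fx=5.4,fy=5.4,interpolation=cv2.INTER_CUBIC))
E
```

```text
[0.51279966 0.01343615 0.14472984] [0.5122923582736512, 0.013100787162739895, 0.14424540923218826] [-1.78968534e+02  3.46889029e-03 -1.03499749e+02] [0.58313604 0.49106611 0.20993508] 3.1917 0.08536528573126514
```

View pics/s1.png

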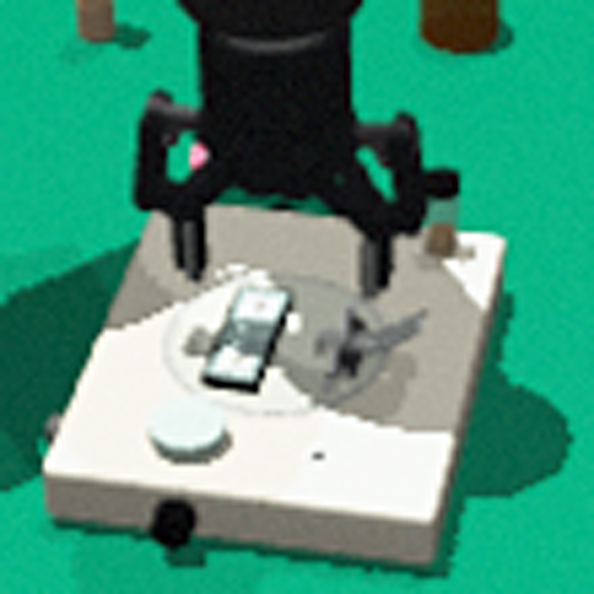

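The side view shows the hand open and straddling the stage. The front fingertip's bottom is at crop (190,278) and the rear's at (375,296), above the tail at (400,330). I'll compute the tip positions from these pixels.

```bash
python3 - <<'E'
from h import *
def onplane(u,v,ys):
    f=lambda z:1000*SR.inv().apply(ray("side",u/5.4+204.6,v/5.4+149.6,z)-C)
    a,b=f(.04),f(.14);t=(ys-a[1])/(b[1]-a[1]);return a+t*(b-a)
for n,q in dict(front_out=(178,272),front_in=(203,277),rear_in=(361,292),rear_out=(389,296)).items():print(n,onplane(*q,-13).round(1))
E
```

```text
front_out [-52.6 -13.   51.5]
front_in [-39.5 -13.   50.2]
rear_in [ 43.2 -13.   52.2]
rear_out [ 57.8 -13.   51.7]
```

```bash
sed -i 's/D=.073/D=.060/' h.py; python3 - <<'E'
from h import *
X=-41
p,o=pose(X,24);r.move_straight(p,.1,o)
print(r.read_force(),r.read_eef_pos()-np.array(p),r.read_time())
for h in list(range(21,5,-2))+[5,4,3.5,3,2.5,2,1.5,1,.5,0,-.5,-1,-2,-3]:
    p,o=pose(X,h);r.move_straight(p,.05,o)
    f=np.array(r.read_force());print(h,f.round(2),(1000*(r.read_eef_pos()-np.array(p))).round(2),round(r.read_time(),2))
    if f[2]>22:break
E
```

```text
[ 0.91184458 -0.87101121  0.64939513] [ 4.00350768e-05 -5.32705623e-05  3.28423128e-04] 3.6
21 [1.03 0.1  0.58] [0.13 0.05 0.33] 3.85
19 [ 0.65 -0.2  -0.01] [-0.02 -0.04 -0.  ] 4.1
17 [-0.02 -0.26  0.01] [-0.1  -0.03 -0.16] 4.35
15 [-0.13 -0.2  -0.36] [-0.1  -0.03 -0.16] 4.6
13 [-0.42  0.1   0.65] [-0.08 -0.02 -0.15] 4.85
11 [-0.26  0.57  0.8 ] [ 0.01  0.04 -0.05] 5.1
9 [-0.56 -0.03  4.22] [0.19 0.05 0.13] 5.35
7 [-0.69  1.26  4.  ] [0.33 0.03 0.24] 5.6
5 [-2.15 -1.4   7.2 ] [0.3  0.06 0.29] 5.85
4 [-1.92 -0.59  7.42] [0.19 0.07 0.37] 6.1
3.5 [-2.2   0.32  7.84] [0.14 0.08 0.42] 6.35
3 [-2.75  0.76  7.83] [0.07 0.09 0.45] 6.6
2.5 [-3.17  0.39  9.63] [-0.04  0.11  0.48] 6.85
2 [-4.33  1.44 10.77] [-0.15  0.13  0.54] 7.1
1.5 [-5.79  1.45 12.23] [-0.26  0.13  0.66] 7.35
1 [-7.12  0.98 15.4 ] [-0.22  0.12  0.81] 7.6
0.5 [-8.68  2.   17.95] [-0.27  0.12  1.12] 7.85
0 [-10.12   1.58  24.59] [-0.23  0.13  1.53] 8.1
```

```bash
python3 - <<'E'
from h import *
a,d=imaging.capture("side")
cv2.imwrite("pics/s2.png",cv2.resize(a[175:250,215:300,::-1],None,fx=8,fy=8,interpolation=cv2.INTER_CUBIC))
E
```

```text
(no output)
```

View pics/s2.png

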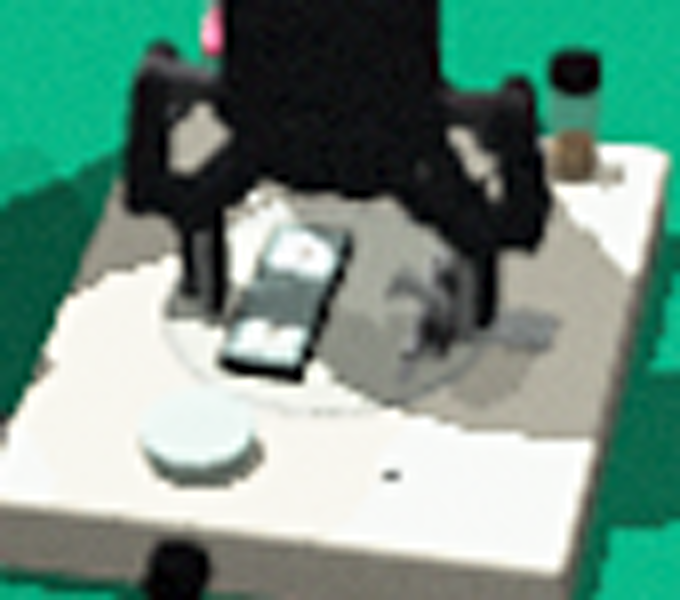

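The toe at crop (400,283) looks raised, with the rear finger (470–495, bottom 325) on the tail and the front tip bottom at (215,320). I'll compute heights.

```bash
python3 - <<'E'
from h import *
def onplane(u,v,ys):
    f=lambda z:1000*SR.inv().apply(ray("side",u/8+214.6,v/8+174.6,z)-C)
    a,b=f(.04),f(.14);t=(ys-a[1])/(b[1]-a[1]);return a+t*(b-a)
for n,q,y in(("front_out",(188,313),-13),("front_in",(224,320),-13),("rear_in",(465,325),-13),("rear_out",(495,328),-13),("toe",(400,285),-5),("holder near lowcorner",(222,365),-43),("stop end near",(408,362),-35)):print(n,onplane(*q,y).round(1))
E
```

```text
front_out [-53.1 -13.    2.5]
front_in [-40.  -13.    1.2]
rear_in [ 46.9 -13.   11.9]
rear_out [ 57.6 -13.   12.1]
toe [22.2 -5.  19.9]
holder near lowcorner [-33.6 -43.    5.8]
stop end near [ 30.9 -35.   10.4]
```

Heights and forces agree with D = 60 mm: the clip is fully open and the front tip is just above the stage. Next I'll ease up and push, sliding the rear finger back along the tail.

```bash
python3 - <<'E'
from h import *
for X,h in((-41,1.8),(-36,2.2),(-28,3.0),(-22,4.0),(-17,5.),(-12.5,6.)):
    p,o=pose(X,h);r.move_straight(p,.03,o)
    f=SR.inv().apply(r.read_force());print(X,h,f.round(2),(1000*SR.inv().apply(r.read_eef_pos()-np.array(p))).round(2),round(r.read_time(),2))
a,d=imaging.capture("side")
cv2.imwrite("pics/s3.png",cv2.resize(a[175:250,215:300,::-1],None,fx=8,fy=8,interpolation=cv2.INTER_CUBIC))
E
```

```text
-41 1.8 [-4.06  0.74 11.3 ] [-0.04  0.08  0.76] 8.4
-36 2.2 [-2.48  0.27  7.97] [-0.02 -0.03  0.34] 8.72
-28 3.0 [-0.26 -1.17  4.73] [ 0.01 -0.08  0.09] 9.13
-22 4.0 [ 0.1  -0.93  3.52] [0.41 0.08 0.03] 9.48
-17 5.0 [ 0.96 -1.86  3.19] [0.42 0.08 0.04] 9.8
-12.5 6.0 [ 0.09 -0.85  4.14] [0.45 0.1  0.11] 10.1
```

View pics/s3.png

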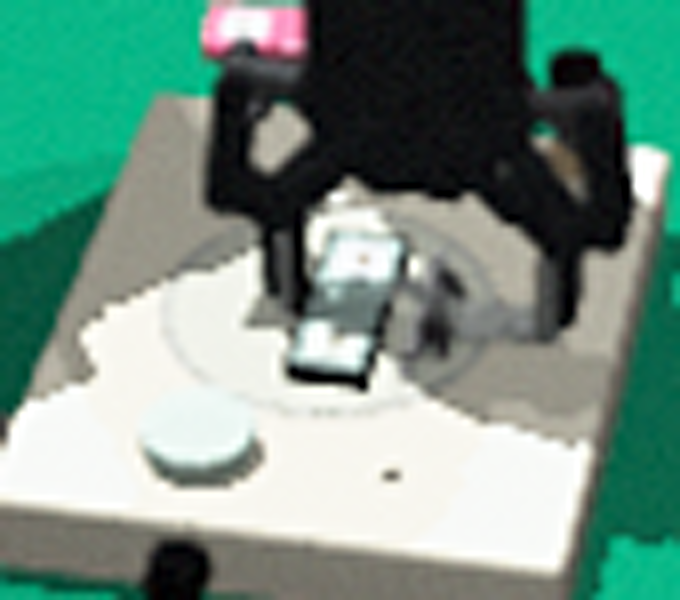

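The image shows the holder under the toe, with its near face at the front finger (crop 300,310). The rear finger is at the tail end (550,330) and still pressing (4 N). Next I'll close gently.

```bash
python3 - <<'E'
from h import *
def rep(t):print(t,SR.inv().apply(r.read_force()).round(2),"w",round(1000*r.read_gripper_width(),2),"ff",r.read_finger_force(),"t",round(r.read_time(),2))
rep("pre");fingers.close(20);rep("closed")
for h in(6.7,7.4,8.1):
    if r.read_gripper_width()<.068: break
    p,o=pose(-12.5,h);r.move_straight(p,.02,o);r.hold(.2);rep(h)
a,d=imaging.capture("side")
cv2.imwrite("pics/s4.png",cv2.resize(a[175:250,215:300,::-1],None,fx=8,fy=8,interpolation=cv2.INTER_CUBIC))
E
```

```text
pre [ 1.14 -1.31  3.34] w 85.29 ff 1.3815660547697917 t 10.15
closed [-7.67  1.11 21.44] w 65.06 ff 21.377085173735395 t 10.59
```

View pics/s4.png

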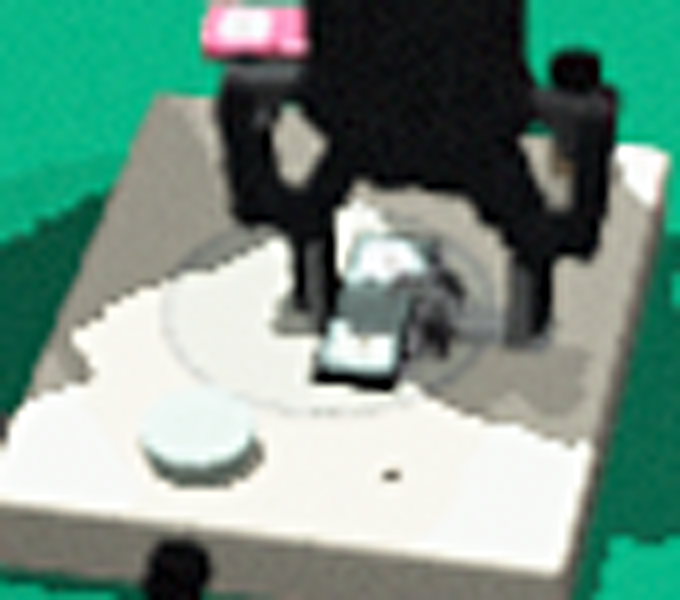

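The fingers stopped at 65 mm, which puts the front face at about -2.4 mm with 21 N on the holder against the stop. It's home, so I'll open, lift and look.

```bash
python3 - <<'E'
from h import *
r.hold(.2);fingers.gripper_open()
p,o=pose(-12.9,40);r.move_straight(p,.06,o)
p,o=pose(-13,110);r.move_straight(p,.15,o)
r.goto([.33,.35,.32],o);r.hold(.3)
print(r.read_force(),r.read_time())
a,d=imaging.capture("top")
cv2.imwrite("pics/t5.png",cv2.resize(a[180:290,205:325,::-1],None,fx=5.4,fy=5.4,interpolation=cv2.INTER_CUBIC))
E
```

```text
[ 0.52765325  0.13019719 -1.45421963] 14.3583
```

View pics/t5.png

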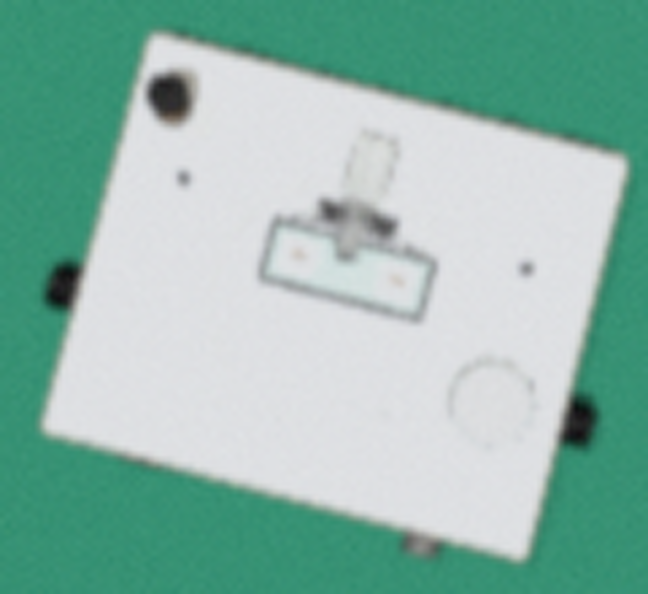

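The clip is closed on the bare middle at (346,252). The holder corners are (277,217), (437,260), (420,320) and (261,279), and its edges run at about 14.8° against the stage's 14.5°. One quick position check before handing in.

```bash
python3 - <<'E'
from h import *
h=np.mean([ray("top",u/5.4+204.6,v/5.4+179.6,.047) for u,v in((277,217),(437,260),(420,320),(261,279))],0)
c=1000*SR.inv().apply(h-C);print(c)
if 8.5<c[0]<15.5 and abs(c[1])<8: print(order.sign_off())
E
```

```text
[12.3356338  -2.33659536  7.        ]
the job is handed in; nothing more can be done
None
```

The slide holder is loaded and the job is handed in: camera check puts it about 0.3 mm from home in x, 2.3 mm off centre in y and square to within about 0.5°, with the clip closed on the bare middle of the slide and the hand clear; no verdict came back.

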